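# Slide a printing plate into the registration bed and lock it

## Task

Pick up the narrower of the two handled plate boards, set it down in front of the two grooved guides of the registration bed and slide it along them, under their lips, to the head stop. Then swing the bed's lever fully across behind the board so that it seats and locks it.

Things in the scene. Friction and masses are not known exactly. Their poses are not given: they have to be found in the camera images.
- plate_grip (a point): In the upright grip (16 mm along x, 50 along y) amid the narrower board (100 x 90 x 8 mm brown wood, 0.3 kg): 35 mm above the board's underside, 18 below the grip's top. +x: leading edge (metal plate on that half). A round stud 17 mm high amid the trailing edge reaches 62 mm behind this point. Starts on the table left or right of the bed; a 124 mm wide board, which cannot fit, is on the other side.
- bed_seat (a point): Where the grip point comes to when the board is home against the head stop. +x: slide direction, +y left of it. Relative to this point: the board rests on the base plate, whose top (6 mm above the table) is 35 mm lower; guides run x -55 to +60 mm, rails 96 mm apart inside, grooves 14 mm high, lips' tops 17 mm lower, 76 mm open between lips. The lever's pivot is at x -70.5, y +66 mm.
- bed_entry (a point): Where the grip point lies when the board is set down on the open part of the base plate, clear behind the lips (leading edge 20 mm before them), same axes as bed_seat; 125 mm behind bed_seat. From here slide along +x. Low flared cheeks (6 mm high, opening from 96 to about 116 mm) lead the board into the guides.
- lever (a joint): Flat steel lever on an upright pivot beside the left guide's mouth, rad. 0: wide open, arm pointing back and outward; 1.92: closed, arm straight across behind the board. Starts 0 to 0.35, closes anticlockwise seen from above, light friction (0.6 N at the knob), stays where left. The arm passes over the board and touches only its stud; the last 0.3 rad push a board up to 20 mm short home.
- lever_knob (a point): Middle of the lever's upright round black knob, 12 mm in diameter, 100 mm from the pivot; it reaches from 22 mm below (top of the steel arm) to 15 mm above this point.

How it is judged:
On the way:
1. the narrower board lies in the guides within 30 mm of home while the lever is still open (x of plate_grip in the frame of bed_seat between -0.03 and 0.01 m and y of plate_grip in the frame of bed_seat between -0.01 and 0.01 m and z of plate_grip in the frame of bed_seat between -0.008 and 0.008 m and value of joint lever below 1 rad), for 0.2 s.
At the end, for the whole second after the job is handed in: The narrower board lies flat in the guides, within 10 mm of fully home along the guides and across them, 8 mm in height and 10 degrees in direction, and the lever is closed to within 0.16 rad of its stop (x of plate_grip in the frame of bed_seat between -0.01 and 0.01 m and y of plate_grip in the frame of bed_seat between -0.01 and 0.01 m and z of plate_grip in the frame of bed_seat between -0.008 and 0.008 m and angle between the x axis of plate_grip and the x axis of bed_seat, either way round below 0.17 rad and value of joint lever above 1.76 rad); the robot touches nothing.
It also fails if it takes over 53 s, if anything falls off the work surface, if the arm or the gripper's body presses on something with over 40 N, if the wrist force passes 120 N, or if a joint passes its speed limit or range.

## Robot

A 7-joint arm with a two-finger parallel gripper is mounted at the origin on a cart in front of the work surface, level with it; the furniture and walls round the work are solid. World frame = base frame: x ahead of the robot, y to its left, z up, the work surface at z = 0. Lengths are in m, angles in rad, forces in N, time in s.
With the tool pointing down it reaches from about 0.4 to 0.85 m from the base axis. Payload 6.9 kg.
Tool frame: the origin (TCP) lies at the very end of the fingers, on their centre line; the grasp point (between the pads) lies 19 mm behind it (robot.tcp_to_grasp is the distance from the TCP to the grasp point, in m); y points along the fingers, x is the direction in which the jaws open and shut, and the axes are right-handed (so a half turn about y gives the same grasp; the last joint's range is limited). The gripper opens to 85 mm and grips with 20 to 120 N. Pads are 22 mm wide; open, the fingers measure 114 mm over their backs; the gripper's body (76 mm by 85 mm) begins 54 mm behind the grasp point. The pads swing forward as they close: fully open they stand 13 mm farther back than shut.
Start: joints at [-1.121, 0.507, -0.238, 1.5, 0.126, 1.149, -0.155], TCP at [0.211, 0.588, 0.231] pointing down, gripper open.
Joint ranges: [-3.08, 3.08], [-0.24, 2.05], [-1.43, 1.35], [0, 2.5], [-1.52, 4.66], [0.17, 1.96], [-2.89, 2.89]. Speed limits (rad/s): [2.39, 2.39, 3.14, 3.14, 3.14, 3.14, 3.14].

## Interface

Orientations are given as a rotation vector (axis times angle).
In Python, from rig import robot gives the robot as it stands.
- The arm moves only by the tool apply_moves, never from a script. Its argument "moves" is a list of rows, each an object with "travel": the shift along the world's x, y, z in mm, a list of three; "delta_rot": the turn, a rotation vector about the world's x, y, z in degrees, a list of three. In form: [{"travel": [tx, ty, tz], "delta_rot": [rx, ry, rz]}, ...]. A call has 1 to 12 rows; each row is the pose to reach, as a shift and turn from the pose measured when the call began; what a row does not reach only later rows make up. A row lasts 1/12 s, in which the tool goes at most 41.7 mm and 7.16 degrees, less where a joint would pass 70% of its speed; a pose out of reach is approached as far as the arm can. A call with a gripper value outside its range is refused whole. "gripper" is the opening, from -1 (shut) to 1 (fully open), set as the call begins (left out, the last holds). The fingers move at their own pace and stop on an object; "newtons" is the grip in N (left out, the last holds). Time passes only in rows, so rows that repeat a pose let the fingers close. It gives the time, the measured TCP pose, the force and the opening at its end, in the units of the state.
- robot.read_state(): the state, without advancing time (a new reading comes with each control period).
- robot.read_camera(name): name is "scene" or "top" or "wrist"; returns (picture, depth): 384x512x3 uint8, red, green, blue; 384x512 float32, m along the optical axis (not along the pixel's ray), 0 where there is no reading.
- robot.get_calibration(name): a dict with "vertical_fov" (degrees; the focal length in pixels is half the picture's height over the tangent of half this angle, whatever the lens; pixels are square), "cx", "cy" (the principal point, pixels), "k1" (the pictures are not rectified: a ray, as slopes to the right and down, at radius r is drawn at 1 + k1 r^2 times it, then the intrinsics apply), "R" (3x3) and "t" (3): a world point X has camera coordinates R X + t. Camera axes: x right, y down, z forward; pixel columns grow to the right and rows downward; lengths in m; the calibration is good to about 2 mm. A picture is of the moment at which its call begins: read the wrist's pose just before it. get_calibration takes no time and is no camera call; for the wrist camera it gives the pose at the moment of the call.
- robot.close_job(): hands the job in, once; it reports no verdict.
The state is a dict: "time_s": time; "joints": joint angles; "qd": joint speeds; "joint_torque": joint torques, N m; "ee_pos": TCP position; "orientation": TCP orientation; "force": force on the tool from outside, world axes, zero at the start; "ft_torque": the same for the moment, N m; "opening": finger opening in m.
Only numpy, scipy, OpenCV 4.12 (cv2) and the standard library are available. Lean on these libraries where they do the work, as an engineer would, in place of code of your own. Each camera call takes 0.05 s, during which the arm holds its last target. There are 200 camera calls.

## Working session

There is one attempt and no reset: what is moved stays moved. The work goes in short steps, Python scripts to look and compute and a tool call to move; the robot and the scene stay as the last step left them, time stands still between calls to the robot, and variables do not carry over. Pictures are saved under pics/ and viewed, about 8 in all and at most 12, crops included, and the job is handed in when it is done.

Besides the shell and the picture viewer there is one more tool, called after "Emit:" by a JSON object that holds its "name" and its "arguments". apply_moves: Moves the arm, as the interface text tells. Its arguments: {"type":"object","properties":{"moves":{"type":"array","items":{"type":"object","properties":{"travel":{"type":"array","items":{"type":"number"}},"delta_rot":{"type":"array","items":{"type":"number"}}}}},"gripper":{"type":"number"},"newtons":{"type":"number"}},"required":["moves"]}

```bash
mkdir -p pics; ls
cat > h.py <<'E'
import numpy as np, cv2
from rig import robot
def grab(n):
    c=robot.get_calibration(n); im,d=robot.read_camera(n); return c,im,d
def cloud(c,d):
    h,w=d.shape; f=h/2/np.tan(np.radians(c['vertical_fov'])/2)
    K=np.array([[f,0,c['cx']],[0,f,c['cy']],[0,0,1.]])
    u,v=np.meshgrid(np.arange(w),np.arange(h))
    p=np.stack([u,v],-1).reshape(-1,1,2).astype(float)
    s=cv2.undistortPoints(p,K,np.array([c['k1'],0,0,0,0.])).reshape(h,w,2)
    P=np.dstack([s[...,0]*d,s[...,1]*d,d])
    X=(P-np.array(c['t']))@np.array(c['R'])
    X[d==0]=np.nan
    return X
E
python3 - <<'E'
from h import *
print(robot.read_state())
for n in ("top","scene"):
    c,im,d=grab(n); cv2.imwrite(f"pics/{n}1.png",im[...,::-1]); np.savez(f"{n}1.npz",X=cloud(c,d),im=im)
    print(n,c['t'],(d>0).mean())
a=cv2.imread("pics/top1.png")
E
```

```text
pics
{'time_s': 0.0, 'joints': array([-1.12051627,  0.50830592, -0.2375202 ,  1.50114157,  0.12571258,
        1.14889449, -0.15481777]), 'qd': array([ 2.01576777e-03, -6.11598466e-04, -3.83123379e-06, -1.74985862e-04,
       -3.41871304e-04, -1.03030460e-03,  1.71993197e-04]), 'joint_torque': array([ 7.20629555e-05, -6.20605946e+01, -2.18584254e+00, -2.49655813e+01,
        1.28353192e-02,  1.21947218e-02, -3.84599318e-06]), 'ee_pos': array([0.21115262, 0.587715  , 0.23044632]), 'orientation': array([-1.35389125, -0.95055891,  0.95288943]), 'force': array([ 0.30710272, -0.38871736, -0.08756989]), 'ft_torque': array([-0.01354084,  0.01464655, -0.04890014]), 'opening': 0.08514840461888909}
top [0.02882462 0.54719925 0.90122595] 0.99603271484375
scene [-0.4368248   0.23187464  0.6034838 ] 0.9143829345703125
```

View pics/top1.png

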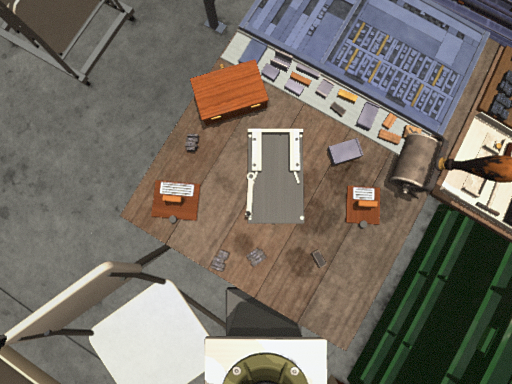

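View pics/scene1.png

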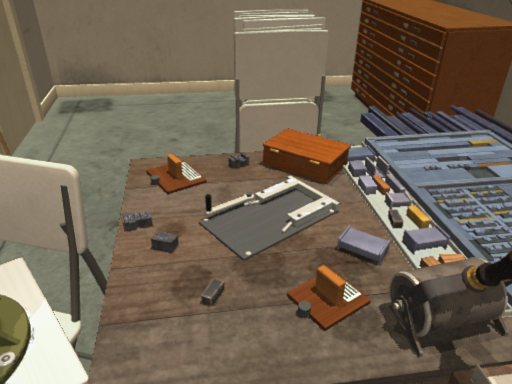

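The top view shows the bed in the middle (275,175), with its slide direction up the picture. The lever pivot is near (251,176) and the knob near (249,212). The narrower board is at (363,204) and the wide one at (176,200). Next I measure these points.

Run:
```python
from h import *
f=np.load("top1.npz");X=f['X'];im=f['im']
c=robot.get_calibration("top");print("R",np.round(c['R'],3).tolist())
for n,(u,v) in dict(table=(320,215),plateR=(355,215),gripR=(363,199),studR=(363,225),base=(275,200),pivot=(251,176),knob=(248,212),gl=(256,150),gr=(296,150)).items(): print(n,np.round(X[v,u],4))
def reg(name,u0,u1,v0,v1,z0,z1):
    S=X[v0:v1,u0:u1]; m=(S[...,2]>z0)&(S[...,2]<z1)
    n,l,st,ce=cv2.connectedComponentsWithStats(m.astype(np.uint8))
    for i in range(1,n):
        if st[i,4]<4: continue
        P=S[l==i]; r=cv2.minAreaRect((P[:,:2]*1000).astype(np.float32)); print(name,st[i,4],'mean',np.round(P.mean(0),4),'rect',np.round(r[0],1),np.round(r[1],1),round(r[2],1))
reg("boardR",335,392,175,240,.004,.013)
reg("gripR",335,392,175,240,.042,.065)
reg("studR",335,392,175,240,.013,.03)
reg("gripL",145,210,170,240,.042,.065)
reg("lips",235,312,120,230,.019,.03)
reg("base",235,312,120,230,.003,.010)
reg("knob",235,312,120,230,.035,.08)
big=cv2.resize(im[115:235,235:400,::-1],None,fx=4.8,fy=4.8,interpolation=cv2.INTER_CUBIC)
cv2.imwrite("pics/crop1.png",big)
```

```text
R [[0.004, -1.0, -0.021], [-0.991, -0.001, -0.137], [0.137, 0.021, -0.99]]
table [ 0.4749 -0.1466 -0.0025]
plateR [ 0.4743 -0.2387  0.0071]
gripR [ 0.5166 -0.2604  0.0115]
studR [ 0.4473 -0.2557  0.0202]
base [ 0.5144 -0.0257  0.0048]
pivot [0.5754 0.0381 0.0294]
knob [0.4785 0.0443 0.0601]
gl [0.646  0.0252 0.0274]
gr [ 0.6478 -0.0821  0.0202]
boardR 1031 mean [ 0.5019 -0.2596  0.008 ] rect [ 496.9 -260.2] [ 90.1 109.6] 87.8
gripR 7 mean [ 0.5695 -0.3258  0.046 ] rect [ 570.9 -326.3] [ 1.8 12. ] 72.8
gripR 119 mean [ 0.5015 -0.2593  0.0516] rect [ 502.4 -260.6] [15.9 49.2] 0.1
studR 16 mean [ 0.4994 -0.2399  0.022 ] rect [ 498.8 -240.8] [18.7  7.1] 39.7
studR 6 mean [ 0.4949 -0.2757  0.0163] rect [ 494.9 -275.6] [12.2  0.3] 87.5
studR 45 mean [ 0.4515 -0.2566  0.0167] rect [ 451.4 -256.8] [16.3 18.5] 89.8
gripL 128 mean [0.5127 0.2414 0.0525] rect [513.2 242.5] [50.5 15.8] 85.3
lips 928 mean [ 0.6563 -0.0262  0.0239] rect [649.3 -24.6] [114.4 148.9] 0.1
lips 226 mean [0.5312 0.0426 0.0232] rect [526.3  41.9] [ 18.9 117.2] 87.5
base 3670 mean [ 0.5584 -0.0321  0.006 ] rect [573.9 -27.7] [148.9 247.7] 88.9
base 140 mean [0.644  0.0435 0.0062] rect [643.1  44.6] [106.4  11. ] 0.2
base 4 mean [0.5889 0.0315 0.006 ] rect [588.8  30.9] [5.5 2.7] 82.3
knob 18 mean [0.4757 0.0451 0.0577] rect [475.7  45.2] [10.1  9. ] 45.4
```

View pics/crop1.png

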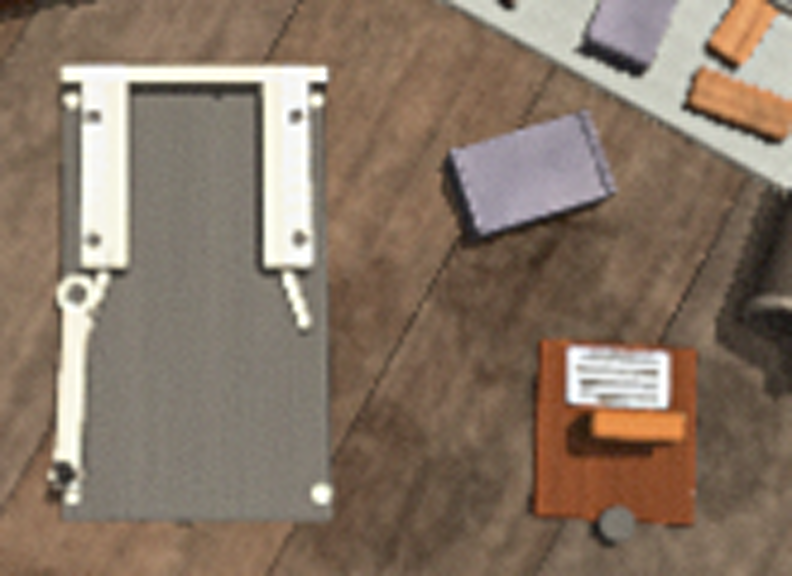

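Run:
```python
from h import *
from scipy.spatial.transform import Rotation as Ro
s=robot.read_state(); M=Ro.from_rotvec(s['orientation']).as_matrix(); print(np.round(M,3))
c=robot.get_calibration("wrist"); print(np.round(c['R'],3).tolist(), c['vertical_fov'], 'cam-tcp', -np.array(c['R']).T@c['t']-s['ee_pos'])
```

```text
[[ 0.338 -0.001 -0.941]
 [ 0.941 -0.002  0.338]
 [-0.002 -1.    -0.   ]]
[[0.337, 0.941, -0.001], [0.889, -0.318, 0.329], [0.309, -0.112, -0.944]] 61.5604340181422 cam-tcp [-0.08053     0.02934268  0.14285802]
```

Emit:
{"name": "apply_moves", "arguments": {"moves": [{"travel": [22,-33,2],"delta_rot": [0,0,-6]},{"travel": [44,-68,3],"delta_rot": [0,0,-12]},{"travel": [66,-102,4],"delta_rot": [0,0,-18]},{"travel": [88,-136,5],"delta_rot": [0,0,-24]},{"travel": [110,-170,6],"delta_rot": [0,0,-30]},{"travel": [132,-204,7],"delta_rot": [0,0,-36]},{"travel": [154,-238,8],"delta_rot": [0,0,-42]},{"travel": [176,-272,10],"delta_rot": [0,0,-48]},{"travel": [198,-306,12],"delta_rot": [0,0,-54]},{"travel": [220,-340,14],"delta_rot": [0,0,-60]},{"travel": [242,-374,16],"delta_rot": [0,0,-65]},{"travel": [264,-408,18],"delta_rot": [0,0,-70.3]}]}}

```text
time_s: 1.1
ee_pos: [0.4756, 0.1779, 0.2486]
orientation: [-1.571, 0.005, -0.003]
force: [1.2, 0.2, -0.1]
opening: 0.0854
```

Emit:
{"name": "apply_moves", "arguments": {"moves": [{"travel": [22,-36,2]},{"travel": [44,-72,3]},{"travel": [66,-108,3]},{"travel": [88,-144,3]},{"travel": [100,-164,3]},{"travel": [100,-164,3]},{"travel": [100,-164,3]}]}}

```text
invalid input at $.moves[0]: expected keys travel, delta_rot
```

```bash
cat >> h.py <<'E'
def reg(X,name,box,z0,z1,mn=30):
    x0,x1,y0,y1=box
    m=(X[...,2]>z0)&(X[...,2]<z1)&(X[...,0]>x0)&(X[...,0]<x1)&(X[...,1]>y0)&(X[...,1]<y1)
    n,l,st,ce=cv2.connectedComponentsWithStats(m.astype(np.uint8))
    for i in range(1,n):
        if st[i,4]<mn: continue
        P=X[l==i]; r=cv2.minAreaRect((P[:,:2]*1000).astype(np.float32)); print(name,st[i,4],'mean',np.round(P.mean(0),4),'rect',np.round(r[0],1),np.round(r[1],1),round(r[2],1),'min/max',np.round(np.percentile(P,[1,99],axis=0)[:,:2],4).tolist())
E
python3 - <<'E'
from h import *
from scipy.spatial.transform import Rotation as Ro
s=robot.read_state(); print(s['time_s'],s['ee_pos'],Ro.from_rotvec(s['orientation']).as_matrix().round(3).tolist(),s['joints'])
c,im,d=grab("wrist"); cv2.imwrite("pics/w1.png",im[...,::-1]); X=cloud(c,d); np.savez("w1.npz",X=X,im=im)
b=(.40,.75,-.13,.09)
reg(X,"lips",b,.020,.028);reg(X,"base",b,.004,.009,300);reg(X,"knob",b,.04,.075)
b=(.42,.58,-.34,-.19)
reg(X,"grip",b,.045,.06);reg(X,"board",b,.005,.011,300);reg(X,"stud",b,.014,.02)
E
```

```text
1.1 [0.4756485  0.17787156 0.24855866] [[1.0, -0.002, 0.005], [-0.005, -0.0, 1.0], [-0.002, -1.0, -0.0]] [-0.53046994  0.31136197  0.17026385  1.7768082  -0.06024866  1.06014958
 -0.34382425]
lips 48 mean [0.747  0.0811 0.0239] rect [747.1  80.6] [ 1.4 19.6] 18.7 min/max [[0.7439, 0.0718], [0.75, 0.0896]]
lips 845 mean [0.5273 0.0443 0.023 ] rect [526.3  42.7] [ 22.2 119. ] 86.4 min/max [[0.4684, 0.0327], [0.5841, 0.0535]]
lips 1237 mean [0.6789 0.0196 0.0238] rect [664.4   3.7] [82.  93.3] 0.7 min/max [[0.6281, -0.038], [0.705, 0.0494]]
lips 74 mean [0.5919 0.0256 0.0236] rect [592.1  24.7] [27.  5.] 88.0 min/max [[0.5896, 0.0115], [0.5948, 0.038]]
lips 384 mean [ 0.6072 -0.0765  0.024 ] rect [609.8 -76.4] [27.7 39.5] 89.6 min/max [[0.5904, -0.0899], [0.6276, -0.0631]]
base 734 mean [0.6411 0.0433 0.0063] rect [642.9  41.6] [120.8  22.2] 3.6 min/max [[0.586, 0.0368], [0.6975, 0.0495]]
base 7739 mean [ 0.5249 -0.0305  0.0061] rect [536.2 -24.9] [171.6 151. ] 0.8 min/max [[0.4522, -0.098], [0.6108, 0.0482]]
base 322 mean [ 0.6858 -0.0152  0.0062] rect [690.1 -15.2] [25.7 55.3] 33.7 min/max [[0.6676, -0.0424], [0.6959, 0.0003]]
knob 159 mean [0.7472 0.0814 0.0497] rect [747.5  80. ] [ 6.2 20.7] 8.5 min/max [[0.7435, 0.0705], [0.7499, 0.0898]]
knob 147 mean [0.4753 0.048  0.0541] rect [475.   46.3] [11.2 11.3] 33.0 min/max [[0.47, 0.0407], [0.4811, 0.0516]]
```

View pics/w1.png

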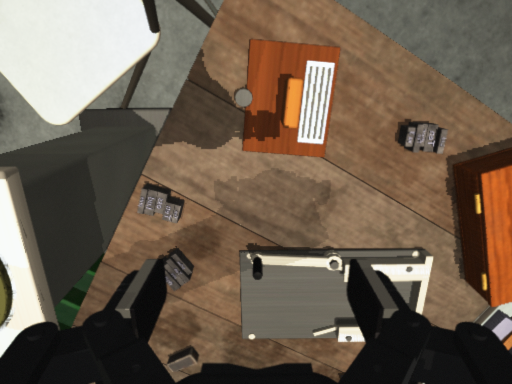

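The wrist view shows the wide board at (290,100), the bed at (335,295) partly hidden by the fingers, and the knob at (257,265). I'll get a clearer view of the bed on the way to the narrow board.

Emit:
{"name": "apply_moves", "arguments": {"moves": [{"travel": [10,-38,2],"delta_rot": [0,0,0]},{"travel": [20,-76,3],"delta_rot": [0,0,0]},{"travel": [30,-114,3],"delta_rot": [0,0,0]},{"travel": [40,-152,3],"delta_rot": [0,0,0]},{"travel": [50,-190,3],"delta_rot": [0,0,0]},{"travel": [60,-228,3],"delta_rot": [0,0,0]},{"travel": [70,-266,3],"delta_rot": [0,0,0]},{"travel": [75,-285,3],"delta_rot": [0,0,0]},{"travel": [75,-285,3],"delta_rot": [0,0,0]},{"travel": [75,-285,3],"delta_rot": [0,0,0]}]}}

```text
time_s: 1.98
ee_pos: [0.5551, -0.1168, 0.2515]
orientation: [-1.575, 0.018, -0.02]
force: [0.4, 0.2, -0.2]
opening: 0.0854
```

Run:
```python
from h import *
s=robot.read_state(); print(s['time_s'],s['ee_pos'],s['joints'])
c,im,d=grab("wrist"); cv2.imwrite("pics/w2.png",im[...,::-1]); X=cloud(c,d); np.savez("w2.npz",X=X,im=im)
b=(.40,.75,-.13,.09)
reg(X,"lips",b,.020,.028);reg(X,"base",b,.004,.009,300);reg(X,"knob",b,.04,.075)
b=(.42,.58,-.34,-.19)
reg(X,"grip",b,.045,.06);reg(X,"board",b,.005,.011,300);reg(X,"stud",b,.014,.02)
# inner lip edges and inner guide mouth at rows of x
L=(X[...,2]>.020)&(X[...,2]<.028)
for x in (.605,.625,.645,.665,.685):
    m=L&(abs(X[...,0]-x)<.003)
    y=X[...,1][m]; a=y[(y>-.02)&(y<.06)]; q=y[(y<-.03)&(y>-.11)]
    print(x,[np.round((t.min(),t.max()),4) if len(t) else None for t in (a,q)])
```

```text
1.9833 [ 0.55512223 -0.11684428  0.25154461] [-0.01559424  0.40616923  0.26525592  1.62965685 -0.11045852  1.11895574
  0.25299639]
lips 1576 mean [0.5298 0.0414 0.0231] rect [526.2  40.1] [ 18.9 119. ] 88.0 min/max [[0.4715, 0.0307], [0.5836, 0.0495]]
lips 6314 mean [ 0.6549 -0.0196  0.0242] rect [648.2 -26.6] [115.  145.7] 0.0 min/max [[0.5917, -0.0922], [0.7045, 0.0406]]
base 844 mean [0.6374 0.0443 0.0062] rect [639.1  39. ] [112.8  21. ] 0.3 min/max [[0.5858, 0.0305], [0.6951, 0.0491]]
base 22592 mean [ 0.5592 -0.0284  0.0062] rect [573.1 -26.8] [148.9 246.4] 89.9 min/max [[0.4527, -0.0991], [0.693, 0.0372]]
knob 110 mean [0.4765 0.041  0.0532] rect [475.7  41.3] [11.8  5.4] 14.2 min/max [[0.4699, 0.0389], [0.4808, 0.0451]]
grip 484 mean [ 0.5012 -0.2573  0.0523] rect [ 500.4 -260.1] [50.5 16.2] 86.5 min/max [[0.4925, -0.2833], [0.5093, -0.2351]]
grip 128 mean [ 0.5699 -0.3292  0.0531] rect [ 568.1 -330.3] [22.1 11.7] 19.7 min/max [[0.5597, -0.3393], [0.5797, -0.3253]]
board 3561 mean [ 0.5015 -0.2555  0.0084] rect [ 495.6 -260.2] [ 91.2 109.9] 86.8 min/max [[0.4506, -0.3048], [0.5501, -0.2144]]
stud 160 mean [ 0.4487 -0.2567  0.0169] rect [ 448.5 -257.1] [18.7 19. ] 79.4 min/max [[0.4393, -0.2662], [0.4576, -0.248]]
0.605 [array([0.0123, 0.0378]), array([-0.0892, -0.0636])]
0.625 [array([0.0118, 0.0384]), array([-0.0893, -0.0637])]
0.645 [array([0.0123, 0.0372]), array([-0.0889, -0.0632])]
0.665 [array([0.0121, 0.0377]), array([-0.0895, -0.0646])]
0.685 [array([0.0128, 0.0387]), array([-0.0886, -0.064 ])]
```

View pics/w2.png

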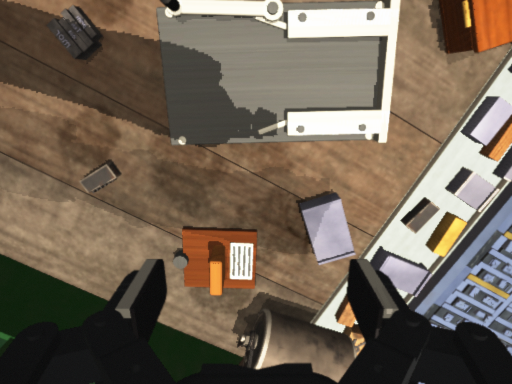

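The view shows the narrow board at (220,258) with its grip at (215,278) and stud at (180,260). The lathe-like cylinder at (300,345) is close to it, so I check its clearance before going down.

Run:
```python
from h import *
from scipy.spatial.transform import Rotation as Ro
X=np.load("top1.npz")['X']
for z0,z1 in ((.03,.07),(.07,.1),(.1,.15),(.15,.3)):
    reg(X,f"cyl{z0}",(.46,.75,-.5,-.28),z0,z1,8)
s=robot.read_state(); R=Ro.from_rotvec(s['orientation']); print(R.as_matrix().round(3).tolist())
y=np.radians(-3.4); T=Ro.from_matrix(np.column_stack([[np.cos(y),np.sin(y),0],[0,0,-1],[-np.sin(y),np.cos(y),0]]))
print((T*R.inv()).as_rotvec(degrees=True), np.array([.501,-.2595,.12])-s['ee_pos'])
```

```text
cyl0.03 459 mean [ 0.5938 -0.3549  0.056 ] rect [ 601.7 -356.9] [158.9  76.7] 10.0 min/max [[0.5305, -0.4049], [0.6823, -0.3255]]
cyl0.03 13 mean [ 0.5013 -0.2825  0.0516] rect [ 501.1 -282.7] [13.2  5.2] 0.8 min/max [[0.4945, -0.2852], [0.5076, -0.28]]
cyl0.07 1588 mean [ 0.6074 -0.3877  0.0854] rect [ 607.5 -391.1] [ 83.8 146.5] 69.0 min/max [[0.531, -0.445], [0.676, -0.3382]]
cyl0.1 553 mean [ 0.5892 -0.4231  0.118 ] rect [ 593.2 -430.2] [ 43.5 145. ] 67.6 min/max [[0.5318, -0.4524], [0.6619, -0.3866]]
cyl0.15 973 mean [ 0.5649 -0.4765  0.2166] rect [ 562.1 -469. ] [62.  59.3] 89.6 min/max [[0.5343, -0.4994], [0.5903, -0.4435]]
[[1.0, 0.001, 0.022], [-0.022, -0.004, 1.0], [0.001, -1.0, -0.004]]
[ 0.22353499  0.05068014 -2.15349044] [-0.05414916 -0.14436563 -0.13160562]
```

Emit:
{"name": "apply_moves", "arguments": {"gripper": 0.3, "moves": [{"travel": [-13,-35,-20],"delta_rot": [0.1,0,-1]},{"travel": [-26,-70,-40],"delta_rot": [0.2,0,-2]},{"travel": [-40,-107,-60],"delta_rot": [0.2,0,-2.2]},{"travel": [-54,-144,-80],"delta_rot": [0.2,0,-2.2]},{"travel": [-54,-144,-115],"delta_rot": [0.2,0,-2.2]},{"travel": [-54,-144,-150],"delta_rot": [0.2,0,-2.2]},{"travel": [-54,-144,-170],"delta_rot": [0.2,0,-2.2]},{"travel": [-54,-144,-170],"delta_rot": [0.2,0,-2.2]},{"travel": [-54,-144,-170],"delta_rot": [0.2,0,-2.2]}]}}

```text
time_s: 2.78
ee_pos: [0.5012, -0.2572, 0.0812]
orientation: [-1.569, 0.046, -0.045]
force: [0.3, -0.4, 1.2]
opening: 0.0554
```

Run:
```python
from h import *
from scipy.spatial.transform import Rotation as Ro
s=robot.read_state(); R=Ro.from_rotvec(s['orientation']); print(s['ee_pos'],s['opening'])
c,im,d=grab("wrist"); cv2.imwrite("pics/w3.png",im[...,::-1]); X=cloud(c,d)
b=(.42,.58,-.34,-.19)
reg(X,"grip",b,.045,.06);reg(X,"board",b,.005,.011,300);reg(X,"stud",b,.014,.02)
y=np.radians(-3.4); T=Ro.from_matrix(np.column_stack([[np.cos(y),np.sin(y),0],[0,0,-1],[-np.sin(y),np.cos(y),0]]))
print((T*R.inv()).as_rotvec(degrees=True), np.array([.501,-.2595,.019])-s['ee_pos'])
```

```text
[ 0.50120156 -0.25718547  0.0811587 ] 0.05544184819548365
grip 2076 mean [ 0.5004 -0.2577  0.0526] rect [ 500.3 -260.1] [50.1 16. ] 86.6 min/max [[0.4921, -0.284], [0.5087, -0.2355]]
board 13154 mean [ 0.501  -0.254   0.0085] rect [ 496.4 -260.3] [ 90.7 108. ] 86.5 min/max [[0.4523, -0.3042], [0.5498, -0.2149]]
stud 54 mean [ 0.5015 -0.2358  0.0171] rect [ 501.2 -236.2] [15.   2.6] 4.2 min/max [[0.4939, -0.2377], [0.5085, -0.2351]]
stud 606 mean [ 0.4487 -0.2567  0.017 ] rect [ 448.4 -257. ] [19.1 19.4] 77.2 min/max [[0.4393, -0.2662], [0.4578, -0.2478]]
[-0.07461185 -0.05689057 -0.08548303] [-0.00020156 -0.00231453 -0.0621587 ]
```

View pics/w3.png

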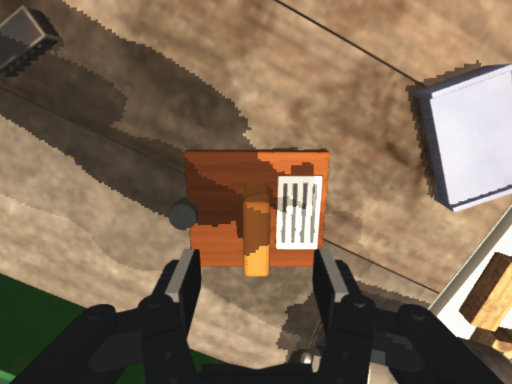

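The grip at (256,235) lies between the open fingers, whose tips are at (185,265) and (328,262). The grip centre is at (0.5005, -0.260) and the board's yaw is -3.4 deg. I'll go down and close.

Emit:
{"name": "apply_moves", "arguments": {"moves": [{"travel": [-1,-3,-25],"delta_rot": [0,0,0]},{"travel": [-1,-3,-50],"delta_rot": [0,0,0]},{"travel": [-1,-3,-62],"delta_rot": [0,0,0]},{"travel": [-1,-3,-62],"delta_rot": [0,0,0]}]}}

```text
time_s: 3.17
ee_pos: [0.5014, -0.26, 0.0201]
orientation: [-1.57, 0.044, -0.045]
force: [-0.7, 0.1, 0.8]
opening: 0.0557
```

Emit:
{"name": "apply_moves", "arguments": {"gripper": -1, "newtons": 60, "moves": [{"travel": [0,0,0],"delta_rot": [0,0,0]},{"travel": [0,0,0],"delta_rot": [0,0,0]},{"travel": [0,0,0],"delta_rot": [0,0,0]},{"travel": [0,0,0],"delta_rot": [0,0,0]},{"travel": [0,0,0],"delta_rot": [0,0,0]},{"travel": [0,0,0],"delta_rot": [0,0,0]}]}}

```text
time_s: 3.67
ee_pos: [0.5023, -0.2602, 0.022]
orientation: [-1.571, 0.042, -0.047]
force: [-0.3, 1.6, 7.5]
opening: 0.0153
```

Emit:
{"name": "apply_moves", "arguments": {"moves": [{"travel": [0,0,20],"delta_rot": [0,0,0]},{"travel": [0,0,55],"delta_rot": [0,0,1]},{"travel": [0,0,80],"delta_rot": [0,0,2]},{"travel": [0,0,80],"delta_rot": [0,0,3.4]},{"travel": [0,0,80],"delta_rot": [0,0,3.4]},{"travel": [0,0,80],"delta_rot": [0,0,3.4]}]}}

```text
time_s: 4.17
ee_pos: [0.5018, -0.2597, 0.1017]
orientation: [-1.57, -0.005, -0.0]
force: [-0.9, -0.4, -4.0]
opening: 0.015
```

Emit:
{"name": "apply_moves", "arguments": {"moves": [{"travel": [3,38,0],"delta_rot": [0,0,0]},{"travel": [6,76,0],"delta_rot": [0,0,0]},{"travel": [9,114,0],"delta_rot": [0,0,0]},{"travel": [12,152,0],"delta_rot": [0,0,0]},{"travel": [15,190,0],"delta_rot": [0,0,0]},{"travel": [18,220,0],"delta_rot": [0,0,0]},{"travel": [19,234,0],"delta_rot": [0,0,0]},{"travel": [19,234,-25],"delta_rot": [0,0,0]},{"travel": [19,234,-45],"delta_rot": [0,0,0]},{"travel": [19,234,-45],"delta_rot": [0,0,0]}]}}

```text
time_s: 5.0
ee_pos: [0.5176, -0.0247, 0.0525]
orientation: [-1.57, 0.001, 0.007]
force: [-1.4, 0.2, -3.0]
opening: 0.0153
```

Run:
```python
from h import *
from scipy.spatial.transform import Rotation as Ro
s=robot.read_state(); R=Ro.from_rotvec(s['orientation']); print(s['ee_pos'],R.as_matrix().round(3).tolist(),s['joints'],s['force'])
c,im,d=grab("top"); a=im; X=cloud(c,d)
c,w,d=grab("wrist"); Y=cloud(c,d)
cv2.imwrite("pics/c4.png",np.hstack([cv2.resize(a[115:235,215:345,::-1],(416,384)),cv2.resize(w[...,::-1],(384,288))[:,:] if 0 else cv2.resize(w[...,::-1],(384,384))]))
b=(.42,.66,-.1,.03)
for lab,Z in (("top",X),("wrist",Y)):
    reg(Z,lab+" board z.02-.05",b,.027,.05,150)
```

```text
[ 0.51756824 -0.02472334  0.05250616] [[1.0, -0.005, -0.004], [0.004, 0.001, 1.0], [-0.005, -1.0, 0.001]] [-0.14758651  0.57969414  0.22350652  1.99740896 -0.22000663  0.59233873
  0.22796067] [-1.44432975  0.21391109 -3.01371996]
wrist board z.02-.05 19171 mean [ 0.5153 -0.0094  0.041 ] rect [512.  -21.8] [112.   82.3] 0.2 min/max [[0.4609, -0.0579], [0.5664, 0.0191]]
```

View pics/c4.png

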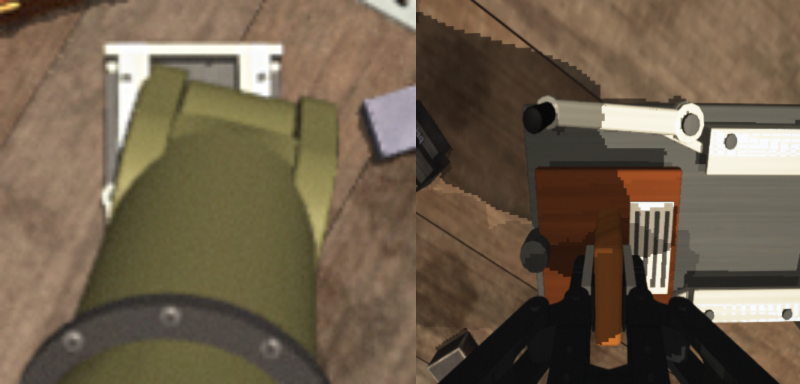

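The board hangs level and square, with its left edge at y=0.019 (centre -0.0257), in line with the guides. I'll lower it.

Emit:
{"name": "apply_moves", "arguments": {"moves": [{"travel": [2,0,-12],"delta_rot": [0.1,0,0]},{"travel": [2,-0.5,-20],"delta_rot": [0.1,0.3,0]},{"travel": [2,-0.5,-24],"delta_rot": [0.1,0.3,0]},{"travel": [2,-0.5,-25],"delta_rot": [0.1,0.3,0]},{"travel": [2,-0.5,-25],"delta_rot": [0.1,0.3,0]}]}}

```text
time_s: 5.52
ee_pos: [0.5214, -0.0266, 0.0303]
orientation: [-1.569, 0.004, 0.006]
force: [0.0, -0.1, -2.4]
opening: 0.015
```

Emit:
{"name": "apply_moves", "arguments": {"moves": [{"travel": [0,0.5,-2],"delta_rot": [0,0,-0.2]},{"travel": [0,0.5,-3],"delta_rot": [0,0,-0.2]},{"travel": [0,0.5,-3],"delta_rot": [0,0,-0.2]}]}}

```text
time_s: 5.77
ee_pos: [0.5216, -0.0262, 0.0282]
orientation: [-1.569, 0.006, 0.002]
force: [-1.9, 0.4, 3.4]
opening: 0.0148
```

Emit:
{"name": "apply_moves", "arguments": {"moves": [{"travel": [10,0.5,0],"delta_rot": [0,0,0]},{"travel": [20,0.5,0],"delta_rot": [0,0,0]},{"travel": [30,0.5,0],"delta_rot": [0,0,0]},{"travel": [40,0.5,0],"delta_rot": [0,0,0]},{"travel": [50,0.5,0],"delta_rot": [0,0,0]},{"travel": [60,0.5,0],"delta_rot": [0,0,0]},{"travel": [60,0.5,0],"delta_rot": [0,0,0]}]}}

```text
time_s: 6.35
ee_pos: [0.5839, -0.0254, 0.0285]
orientation: [-1.569, 0.003, 0.0]
force: [0.4, 0.5, -3.3]
opening: 0.0151
```

Emit:
{"name": "apply_moves", "arguments": {"moves": [{"travel": [10,0,0],"delta_rot": [0,0,0]},{"travel": [20,0,0],"delta_rot": [0,0,0]},{"travel": [30,0,0],"delta_rot": [0,0,0]},{"travel": [40,0,-1],"delta_rot": [0,0,0]},{"travel": [48,0,-1],"delta_rot": [0,0,0]},{"travel": [56,0,-1],"delta_rot": [0,0,0]},{"travel": [58,0,-1],"delta_rot": [0,0,0]},{"travel": [58,0,-1],"delta_rot": [0,0,0]}]}}

```text
time_s: 7.02
ee_pos: [0.6421, -0.0255, 0.0281]
orientation: [-1.569, 0.003, -0.0]
force: [-1.6, 0.2, 3.0]
opening: 0.0152
```

Next I push gently to the stop.

Emit:
{"name": "apply_moves", "arguments": {"moves": [{"travel": [2,0,0],"delta_rot": [0,0,0]},{"travel": [4,0,0],"delta_rot": [0,0,0]},{"travel": [6,0,0],"delta_rot": [0,0,0]},{"travel": [6,0,0],"delta_rot": [0,0,0]}]}}

```text
time_s: 7.35
ee_pos: [0.6461, -0.0255, 0.0283]
orientation: [-1.568, 0.006, 0.003]
force: [-8.6, 0.4, 9.8]
opening: 0.0148
```

Run:
```python
from h import *
s=robot.read_state(); print(s['ee_pos'],s['force'],s['joints'])
c,w,d=grab("wrist"); Y=cloud(c,d); cv2.imwrite("pics/w5.png",w[...,::-1])
b=(.42,.66,-.1,.10)
reg(Y,"board",b,.012,.0155,100); reg(Y,"lips",(.42,.75,-.1,.1),.02,.03,100); reg(Y,"knob",(.4,.6,0,.1),.04,.075)
```

```text
[ 0.64609352 -0.02554251  0.02825973] [-8.61857632  0.43289051  9.76433996] [-0.12670592  0.75615167  0.22297043  1.66157845 -0.22663318  0.75484283
  0.20190442]
board 309 mean [0.5825 0.0368 0.0135] rect [580.7  37.4] [27.6 11.9] 90.0 min/max [[0.575, 0.0243], [0.5865, 0.0508]]
board 7413 mean [ 0.6204 -0.0144  0.0145] rect [623.3 -27. ] [73.4 72.5] 0.1 min/max [[0.5958, -0.0585], [0.6592, 0.0088]]
lips 1033 mean [0.7463 0.0814 0.025 ] rect [746.5  80.8] [ 2.9 26.8] 17.4 min/max [[0.7424, 0.0686], [0.7499, 0.0929]]
lips 4198 mean [0.5584 0.0411 0.0238] rect [555.3  42.3] [21.2 62. ] 82.9 min/max [[0.5267, 0.0306], [0.5851, 0.0495]]
lips 16366 mean [0.6569 0.0205 0.0242] rect [647.7  -1.6] [115.5 101.5] 0.1 min/max [[0.5919, -0.045], [0.7044, 0.0464]]
lips 244 mean [ 0.6454 -0.0015  0.0253] rect [645.4  -2.3] [15.7  3.4] 1.0 min/max [[0.6376, -0.0038], [0.6531, -0.0007]]
lips 1073 mean [ 0.5938 -0.0251  0.0234] rect [593.5 -25.7] [19.7 20. ] 16.2 min/max [[0.5844, -0.0352], [0.6029, -0.0163]]
lips 569 mean [ 0.6455 -0.0838  0.0242] rect [645.3 -80.9] [28.8 18.2] 1.1 min/max [[0.6312, -0.0894], [0.6597, -0.0737]]
```

View pics/w5.png

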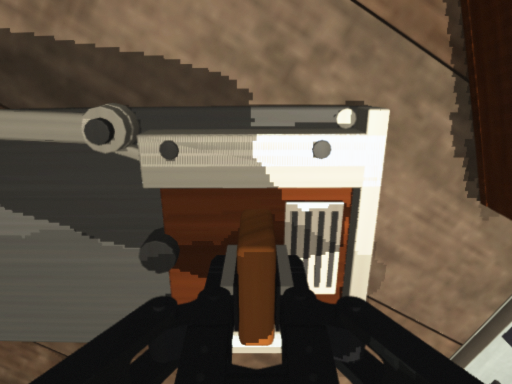

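The board is home: trailing edge at x=0.596 and stud at (0.594, -0.026). I'll release it and rise.

Emit:
{"name": "apply_moves", "arguments": {"gripper": 0, "moves": [{"travel": [0,0,0],"delta_rot": [0,0,0]},{"travel": [0,0,0],"delta_rot": [0,0,0]},{"travel": [0,0,0],"delta_rot": [0,0,0]},{"travel": [0,0,0],"delta_rot": [0,0,0]},{"travel": [0,0,20],"delta_rot": [0,0,0]},{"travel": [0,0,50],"delta_rot": [0,0,0]},{"travel": [0,0,85],"delta_rot": [0,0,0]},{"travel": [-38,15,85],"delta_rot": [0,0,0]},{"travel": [-76,30,85],"delta_rot": [0,0,0]},{"travel": [-114,45,85],"delta_rot": [0,0,0]},{"travel": [-152,60,85],"delta_rot": [0,0,0]},{"travel": [-170,60,85],"delta_rot": [0,0,0]}]}}

```text
time_s: 8.4
ee_pos: [0.4712, 0.0374, 0.113]
orientation: [-1.566, 0.006, 0.008]
force: [-1.3, 0.2, -0.3]
opening: 0.0425
```

Run:
```python
from h import *
s=robot.read_state(); print(s['ee_pos'],s['force'],s['opening'],s['orientation'])
c,w,d=grab("wrist"); Y=cloud(c,d); cv2.imwrite("pics/w6.png",w[...,::-1])
reg(Y,"board",(.57,.7,-.09,.05),.012,.0155,100); reg(Y,"lever",(.42,.60,0,.1),.02,.03,100); reg(Y,"knob",(.4,.6,0,.1),.035,.075)
reg(Y,"grip",(.6,.7,-.1,.03),.05,.07)
```

```text
[0.4711763  0.0374443  0.11300029] [-1.31041484  0.1957042  -0.33694384] 0.042453599362844784 [-1.5663559   0.0059126   0.00778933]
board 4301 mean [ 0.6258 -0.0247  0.0142] rect [634.  -30.9] [101.6  77.8] 0.8 min/max [[0.5921, -0.0683], [0.6811, 0.0074]]
board 179 mean [ 0.694  -0.0465  0.0142] rect [693.5 -42. ] [ 6.9 53.9] 3.7 min/max [[0.6888, -0.0682], [0.697, -0.0167]]
lever 2692 mean [0.5302 0.0436 0.0234] rect [526.2  44.9] [ 22.  119.5] 84.6 min/max [[0.468, 0.0317], [0.5832, 0.0528]]
lever 463 mean [0.5945 0.0261 0.0237] rect [594.9  25.3] [10.3 26.1] 0.3 min/max [[0.59, 0.0126], [0.6, 0.038]]
knob 410 mean [0.4748 0.0476 0.0544] rect [474.9  46. ] [11.4 11.3] 41.8 min/max [[0.4691, 0.0405], [0.4804, 0.0514]]
grip 1630 mean [ 0.6423 -0.0229  0.0572] rect [644.8 -25.3] [49.9 18.1] 89.9 min/max [[0.6365, -0.0491], [0.6519, -0.0011]]
```

View pics/w6.png

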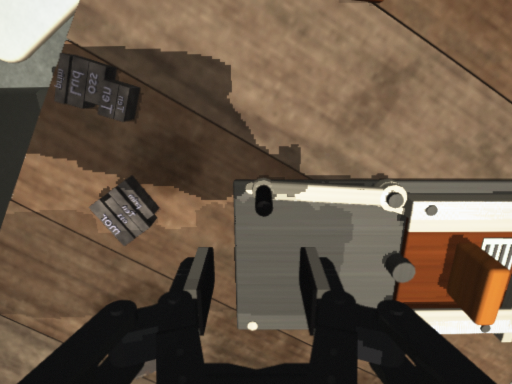

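The knob at (263,200) measures (0.475, 0.0455), and the board has stayed home. I'll go down over the knob and grip it lightly.

Emit:
{"name": "apply_moves", "arguments": {"moves": [{"travel": [4,8,0],"delta_rot": [0,0,0]},{"travel": [4,8,-30],"delta_rot": [0,0,0]},{"travel": [4,8,-60],"delta_rot": [0,0,0]},{"travel": [4,8,-80],"delta_rot": [0,0,0]},{"travel": [4,8,-80],"delta_rot": [0,0,0]}]}}

```text
time_s: 8.87
ee_pos: [0.4728, 0.0444, 0.0299]
orientation: [-1.568, 0.011, 0.012]
force: [0.7, 0.4, 0.8]
opening: 0.0428
```

Emit:
{"name": "apply_moves", "arguments": {"gripper": -1, "newtons": 20, "moves": [{"travel": [0,0,0],"delta_rot": [0,0,0]},{"travel": [0,0,0],"delta_rot": [0,0,0]},{"travel": [0,0,0],"delta_rot": [0,0,0]},{"travel": [0,0,0],"delta_rot": [0,0,0]},{"travel": [0,0,0],"delta_rot": [0,0,0]}]}}

```text
time_s: 9.28
ee_pos: [0.4753, 0.0445, 0.0308]
orientation: [-1.568, 0.007, 0.008]
force: [6.1, -0.5, -9.7]
opening: 0.0113
```

Emit:
{"name": "apply_moves", "arguments": {"moves": [{"travel": [0,-7,0],"delta_rot": [0,0,0]},{"travel": [0.2,-13.9,0],"delta_rot": [0,0,0]},{"travel": [2.4,-27.7,0],"delta_rot": [0,0,0]},{"travel": [6.5,-41,0],"delta_rot": [0,0,0]},{"travel": [12.4,-53.7,0],"delta_rot": [0,0,0]},{"travel": [20,-65.4,0],"delta_rot": [0,0,0]},{"travel": [29.2,-75.9,0],"delta_rot": [0,0,0]},{"travel": [29.2,-75.9,0],"delta_rot": [0,0,0]}]}}

```text
time_s: 9.95
ee_pos: [0.5042, -0.0352, 0.0311]
orientation: [-1.57, 0.011, 0.006]
force: [-4.0, -3.7, -0.9]
opening: 0.0111
```

Emit:
{"name": "apply_moves", "arguments": {"moves": [{"travel": [11,-6,0],"delta_rot": [0,0,0]},{"travel": [23,-12,0],"delta_rot": [0,0,0]},{"travel": [35.5,-17.5,0],"delta_rot": [0,0,0]},{"travel": [47,-21.5,0],"delta_rot": [0,0,0]},{"travel": [57.5,-23.5,0],"delta_rot": [0,0,0]},{"travel": [57.5,-23.5,0],"delta_rot": [0,0,0]}]}}

```text
time_s: 10.45
ee_pos: [0.5621, -0.0629, 0.0313]
orientation: [-1.574, 0.013, 0.003]
force: [-0.9, -10.1, -4.1]
opening: 0.0111
```

Emit:
{"name": "apply_moves", "arguments": {"moves": [{"travel": [5,-1,0],"delta_rot": [0,0,0]},{"travel": [9,-2,0],"delta_rot": [0,0,0]},{"travel": [13,-2,0],"delta_rot": [0,0,0]},{"travel": [16,-2,0],"delta_rot": [0,0,0]},{"travel": [16,-2,0],"delta_rot": [0,0,0]}]}}

```text
time_s: 10.87
ee_pos: [0.5757, -0.0648, 0.0312]
orientation: [-1.573, 0.018, 0.007]
force: [-8.0, -1.0, 1.7]
opening: 0.0111
```

Emit:
{"name": "apply_moves", "arguments": {"moves": [{"travel": [3,0,0],"delta_rot": [0,0,0]},{"travel": [5,0,0],"delta_rot": [0,0,0]},{"travel": [5,0,0],"delta_rot": [0,0,0]}]}}

```text
time_s: 11.12
ee_pos: [0.5757, -0.0649, 0.0311]
orientation: [-1.573, 0.025, 0.014]
force: [-14.4, -0.9, 7.6]
opening: 0.0112
```

Emit:
{"name": "apply_moves", "arguments": {"gripper": -0.3, "moves": [{"travel": [0,0,0],"delta_rot": [0,0,0]},{"travel": [0,0,0],"delta_rot": [0,0,0]},{"travel": [0,0,0],"delta_rot": [0,0,0]},{"travel": [0,0,15],"delta_rot": [0,0,0]},{"travel": [0,0,35],"delta_rot": [0,0,0]},{"travel": [0,0,70],"delta_rot": [0,0,0]},{"travel": [-20,-20,105],"delta_rot": [0,0,0]},{"travel": [-40,-40,130],"delta_rot": [0,0,0]},{"travel": [-60,-60,150],"delta_rot": [0,0,0]},{"travel": [-60,-60,150],"delta_rot": [0,0,0]},{"travel": [-60,-60,150],"delta_rot": [0,0,0]}]}}

```text
time_s: 12.03
ee_pos: [0.5164, -0.1265, 0.1833]
orientation: [-1.574, 0.024, 0.007]
force: [-0.7, 1.1, -0.2]
opening: 0.0301
```

Run:
```python
from h import *
s=robot.read_state(); print(s['time_s'],s['ee_pos'],s['force'],s['opening'])
c,w,d=grab("wrist"); Y=cloud(c,d); cv2.imwrite("pics/w7.png",w[...,::-1])
reg(Y,"board",(.57,.7,-.09,.05),.012,.0155,100); reg(Y,"lever",(.45,.59,-.1,.1),.02,.03,100); reg(Y,"knob",(.45,.6,-.1,.1),.035,.075)
reg(Y,"grip",(.6,.7,-.1,.03),.05,.07)
```

```text
12.0333 [ 0.51642823 -0.12652027  0.18326832] [-0.67595871  1.05903831 -0.19909905] 0.030057836897557526
board 6283 mean [ 0.6369 -0.0241  0.0142] rect [645.3 -25.3] [102.5  78.4] 0.8 min/max [[0.5954, -0.0637], [0.6956, 0.013]]
board 155 mean [ 0.679  -0.0297  0.0149] rect [679.8 -28.2] [26.1 12.3] 88.5 min/max [[0.6739, -0.0409], [0.6852, -0.016]]
lever 1687 mean [ 0.5741 -0.0161  0.0231] rect [574.8 -22.2] [92.2 16. ] 89.4 min/max [[0.5674, -0.0663], [0.5815, 0.023]]
lever 156 mean [ 0.5869 -0.0263  0.023 ] rect [586.6 -26.3] [18.2  6.8] 90.0 min/max [[0.5833, -0.035], [0.59, -0.0174]]
knob 221 mean [ 0.5735 -0.0596  0.0559] rect [574.7 -60. ] [10.7 10.5] 13.8 min/max [[0.5694, -0.0649], [0.5797, -0.0547]]
grip 1630 mean [ 0.643  -0.0254  0.0581] rect [644.6 -25.8] [16.8 49.5] 0.5 min/max [[0.6365, -0.0504], [0.652, -0.0019]]
```

View pics/w7.png

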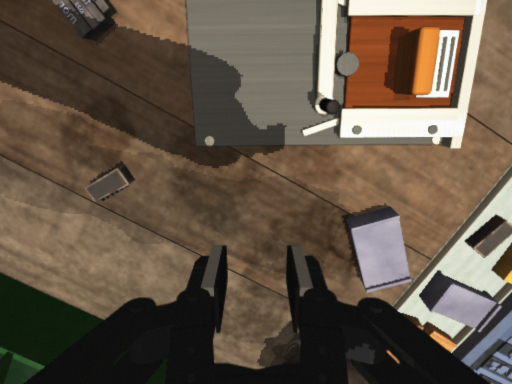

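The lever at (328,55) lies straight across behind the stud at (347,63), its yaw within about 1 deg of closed. The board is home under the lips and the robot is clear, so I hand in.

```bash
python3 -c "
from rig import robot
print(robot.close_job())"
```

```text
the job is handed in; nothing more can be done
None
```

The narrower board is in the guides against the head stop, the lever is closed behind it, and I have handed the job in. It took about 12 s of the 53 s allowed.

- **Board:** I picked it up by its grip, set it down in front of the guides and slid it under the lips until it met the stop (about 9 N). This was before I moved the lever.
- **Lever:** I swung it across by its knob until it stopped moving. At about 14 N of push the knob no longer advanced.

In the last wrist picture:
- **Board position:** the grip measured (0.645, -0.026) m against an estimated home of (0.646, -0.026) m. Its direction was within about 1 degree.
- **Lever angle:** the arm lay across behind the stud, within about 1 degree of fully closed.
- **Robot:** the fingers were well clear of everything, with no contact force.

No check failed. One small disagreement: while gripping the knob, the tool sat 4–5 mm outside the knob's measured path across the guides, and I made no correction beyond a 2 mm shift.

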